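Hold the splined oxygen test probe home in its outlet

TASK

Take the test probe out of its parking cup, turn it until the four splines on its stem mesh with the four slots of the oxygen outlet on the test console, and slide it fully home so that its flange sits down on the outlet's rim against the spring valve. Finish while still holding it pressed there: do not let go, or the spring will push it back out. Leave the bottle, can, jar and spanner where they are.

Things in the scene. Friction and masses are not known exactly. Their poses are not given: they have to be found in the camera images.
- probe_grip (a point): Test probe (loose, 0.11 to 0.22 kg), standing in the parking cup at any yaw. This point: centre of its grey grip block, 46 mm long along x, 22 mm thick along y (pinch across these flats), 40 mm tall along z (up). It stands on an aluminium flange 52 mm across, 6 mm thick: top 20 mm below this point, underside 26 mm below, resting on the cup's rim.
- probe_nose (a point): End of the probe's stem, 62 mm below probe_grip, same axes. Upward from here: tapered round nose, 10 mm long, 15 to 23 mm across; then for 26 mm, up to the flange, a 23 mm round hub with four splines 6.5 mm wide, out to 18.5 mm from the axis, along +x, -x, +y, -y (two in line with the grip block, two across it).
- holder: Parking cup, fixed: grey 90 x 90 x 6 mm base with a round upright tube of 60 mm outer and 43 mm inner diameter, its rim 48 mm above the origin. Origin at the centre of the underside; z up.
- outlet_mouth (a point): Centre of the flat top rim of the oxygen outlet, a fixed upright aluminium collar 64 mm across; the rim is 70 mm above the work surface. Axes as outlet, z up. With the probe fully home its flange lies on the rim, and probe_grip is 26 mm above this point.
- outlet: The same collar; origin on its axis 45 mm below the rim, where it stands on the console. Bore about 25 mm wide with four slots, 10 mm wide, out to 21 mm from the axis, along +x, -x, +y, -y: the probe meshes in any of four positions 90 degrees apart, with 1.7 mm play each side. Its yaw differs every time and is not the console's.
- valve (a joint): Spring valve, a steel plunger in the outlet's bore: 0 = shut, top 26 mm below the rim; grows (m) as it is pressed down, 0.010 with the probe fully home. It takes 4 N to start it and 9 N at 0.010 (500 N/m), more than the probe's weight: a probe that is let go rises about 10 mm.
- console: Test console, fixed: flat grey box 185 x 110 x 25 mm, origin on the work surface below the outlet's axis; the box runs from -55 to +130 mm along its x. A round gauge (60 mm diameter, top 38 mm above the work surface) lies at x = 86 mm; its black needle swings round as the valve opens.
- saline: Bystander: clear bottle, 70 mm diameter, 150 mm tall; origin at the centre of its underside.
- can: Bystander: plain can, 66 mm diameter, 120 mm tall; origin at the centre of its underside.
- jar: Bystander: small amber jar, 48 mm diameter, 55 mm tall; origin at the centre of its underside.
- spanner: Bystander: steel spanner lying flat along its x; origin on the work surface under it.
Not all that is in view belongs to the job. What is shaped like the part that bears probe_grip but yellow is not meant.

How it is judged:
On the way, in this order (a step that is already met when the one before it is completed fails the run):
1. the probe is lifted clear of its parking cup in the fingers (z of probe_grip in the frame of holder above 0.112 m and contact force between the fingers and probe above 1 N), for 0.1 s.
2. the splines have meshed and entered the outlet's slots (z of probe_grip in the frame of outlet_mouth below 0.044 m and horizontal distance between probe_grip and outlet_mouth below 0.005 m), for 0.02 s.
At the end, for the whole second after the job is handed in: The probe is fully home in the outlet: its flange within 3 mm of the rim, axis within 4 mm and 0.08 rad of upright, valve pressed at least 7 mm, the fingers still bearing on the probe with more than 1 N, and it stays so, at rest, for the last second while held (z of probe_grip in the frame of outlet_mouth below 0.029 m and horizontal distance between probe_grip and outlet_mouth below 0.004 m and angle between probe_grip's own z axis and vertical below 0.08 rad and value of joint valve above 0.007 m and contact force between the fingers and probe above 1 N and linear speed of probe below 0.02 m/s); the arm keeps its last pose, push and grip.
It fails at once if the saline is pushed more than 30 mm away or knocked over (distance of saline from where it was at the start of the episode above 0.03 m or angle between saline's own z axis and vertical above 0.5 rad).
It fails at once if the can is pushed more than 30 mm away or knocked over (distance of can from where it was at the start of the episode above 0.03 m or angle between can's own z axis and vertical above 0.5 rad).
It fails at once if the spanner is pushed more than 30 mm away or knocked over (distance of spanner from where it was at the start of the episode above 0.03 m or angle between spanner's own z axis and vertical above 0.5 rad).
It fails at once if the jar is pushed more than 30 mm away or knocked over (distance of jar from where it was at the start of the episode above 0.03 m or angle between jar's own z axis and vertical above 0.5 rad).
It also fails if it takes over 48 s, if anything falls off the work surface, if the arm or the gripper's body presses on something with over 40 N, if the wrist force passes 120 N, or if a joint passes its speed limit or range.

ROBOT

A 6-joint arm with a two-finger parallel gripper is mounted at the origin on the work surface. World frame = base frame: x ahead of the robot, y to its left, z up, the work surface at z = 0. Lengths are in m, angles in rad, forces in N, time in s.
With the tool pointing down it reaches from about 0.4 to 0.825 m from the base axis. Payload 7 kg.
Tool frame: the origin (TCP) lies midway between the tips of the shut fingers; the grasp point (between the pads) lies 19 mm behind it; z points along the fingers, y is the line along which they close (so a half turn about z gives the same grasp; the last joint's range is limited). The gripper opens to 88 mm and grips with 3 to 60 N. Pads are 19 mm wide; open, the fingers measure 130 mm over their backs; the gripper's body (78 mm by 193 mm) begins 47 mm behind the grasp point.
Start: joints at [-0.995, 0.359, 0.012, 0, -1.224, -0.288], TCP at [0.192, -0.647, 0.227] pointing down, gripper open.
Joint ranges: [-3.07, 3.07], [-1.43, 2.12], [-1.02, 1.25], [-3.03, 1.67], [-3.05, -0], [-3.03, 3.03]. Speed limits (rad/s): [2.39, 2.39, 3.01, 3.14, 3.14, 3.14].

INTERFACE

Orientations are given as a rotation vector (axis times angle).
In Python, from plant import monitor, imaging, arm gives the robot as it stands. The module is installed in compiled form; this text tells all that it offers.
- The arm moves only by the shell command python3 -m inch 'ROWS' [OPENING] [FORCE]. ROWS is JSON, a list of rows, each an object of numbers: "tx", "ty", "tz": the shift along the tool's x, y, z scaled (see below); "twist": the turn about the tool's z scaled (see below). A call has 1 to 8 rows; each row shifts and turns the commanded pose from where the row before left it, along the tool's axes as they then stand; what a row does not reach is not made up. The controller multiplies each number of a shift by 0.02 m and each number of a turn by 6 degrees. A row lasts 1/12 s, in which the tool goes at most 41.7 mm and 7.16 degrees, less where a joint would pass 70% of its speed; a pose out of reach is approached as far as the arm can. A call with a number of a shift or a turn outside -1 to 1 is refused whole. A call with a gripper value outside its range is refused whole. OPENING is the opening, from 0 (shut) to 1 (fully open), set as the call begins (- or left out, the last holds). The fingers move at their own pace and stop on an object; FORCE is the grip in N (left out, the last holds). Time passes only in rows, so rows that do not move let the fingers close. It gives the time, the measured TCP pose, the force, the opening and the grip force at its end, in the units of the state.
- monitor.get_obs(): the state, without advancing time (a new reading comes with each control period).
- imaging.get_image(name): name is "scene" or "side" or "wrist"; returns a dict with "frame" (420x560x3 uint8, blue, green, red), "range_z" (420x560 float32, m along the optical axis (not along the pixel's ray), 0 where there is no reading), "camera_matrix" (3x3 intrinsics, pixels), "origin" and "attitude" of the camera in the world. Camera axes: x right, y up, looking along -z (the intrinsics and any distortion apply to the point x, -y, -z); pixel columns grow to the right and rows downward; lengths in m; the calibration is good to about 2 mm. The wrist camera is an equidistant fisheye: a pixel r from the principal point sees the ray r / f radians off the axis. A picture is of the moment at which its call begins.
- arm.sign_off(): hands the job in; it is judged then, once.
The state is a dict: "time": time; "joint_pos": joint angles; "joint_vel": joint speeds; "tau": joint torques, N m; "eef_pos": TCP position; "ee_rot": TCP orientation; "ft_force": force on the tool from outside, world axes, zero at the start; "wrist_torque": the same for the moment, N m; "finger_gap": finger opening in m; "gripper_force": force on a finger pad.
Only numpy, scipy, OpenCV 4.12 (cv2) and the standard library are available. Lean on these libraries where they do the work, as an engineer would, in place of code of your own. Each camera call takes 0.05 s, during which the arm holds its last target. There are 200 camera calls.

## Working session

There is one attempt and no reset: what is moved stays moved. The work goes in short steps, Python scripts to look and compute and a shell command to move; the robot and the scene stay as the last step left them, time stands still between calls to the robot, and variables do not carry over. Pictures are saved under pics/ and viewed, at most 10 in all, crops included, and the job is handed in when it is done.

```bash
mkdir -p pics; cat > h.py <<'E'
import numpy as np, cv2
from plant import monitor, imaging, arm
from scipy.spatial.transform import Rotation as R
def rot(a):
    a=np.asarray(a,float)
    return a if a.shape==(3,3) else (R.from_rotvec(a).as_matrix() if a.size==3 else R.from_quat(a).as_matrix())
def points(im):
    "world points from depth (pinhole cams)"
    K=im["camera_matrix"]; z=im["range_z"]; v,u=np.mgrid[:z.shape[0],:z.shape[1]]
    p=np.stack([(u-K[0,2])/K[0,0]*z,-(v-K[1,2])/K[1,1]*z,-z],-1)
    return p@rot(im["attitude"]).T+im["origin"]
def fish(im,px,h):
    "cast fisheye pixels onto plane z=h"
    K=im["camera_matrix"]; px=np.asarray(px,float).reshape(-1,2)
    d=(px-[K[0,2],K[1,2]])/[K[0,0],K[1,1]]; t=np.linalg.norm(d,axis=1)+1e-9
    ray=np.stack([d[:,0]/t*np.sin(t),-d[:,1]/t*np.sin(t),-np.cos(t)],-1)@rot(im["attitude"]).T
    o=np.asarray(im["origin"]); return o+ray*((h-o[2])/ray[:,2])[:,None]
E
python3 - <<'E'
from h import *
o=monitor.get_obs(); print(o)
for n in("scene","side","wrist"):
    im=imaging.get_image(n); cv2.imwrite(f"pics/{n}0.png",im["frame"]); np.save(f"{n}0.npy",im,allow_pickle=True)
    print(n,im["camera_matrix"],im["origin"],im["attitude"])
E
```

```text
{'time': 0.0, 'joint_pos': array([-9.94913662e-01,  3.59388320e-01,  1.10714248e-02, -3.71420006e-04,
       -1.22410845e+00, -2.88099623e-01]), 'joint_vel': array([ 1.16009415e-03,  1.84503398e-03, -7.21055399e-04,  1.83595147e-03,
        3.75812584e-04,  9.40777677e-05]), 'tau': array([-3.29181212e-04, -5.82721174e+01,  2.93075484e+01,  6.99774876e+00,
        7.04835678e-03, -1.70997755e-04]), 'eef_pos': array([ 0.1914247 , -0.64677577,  0.2256234 ]), 'ee_rot': array([ 4.50241147e-01, -3.10879208e+00, -2.55315449e-03]), 'ft_force': array([ 1.06216988,  0.63380903, -0.08166317]), 'wrist_torque': array([-0.06825691, -0.06446201, -0.00096032]), 'gripper_force': 0.0, 'finger_gap': 0.08759949240013537}
scene [[470.73535444   0.         279.46103313]
 [  0.         470.73535444 203.70664689]
 [  0.           0.           1.        ]] [1.08871194 0.58545574 0.77795049] [0.35193825 0.9994669  2.2839818 ]
side [[484.30766301   0.         278.11093834]
 [  0.         484.30766301 219.75024085]
 [  0.           0.           1.        ]] [0.56802796 0.92692403 0.86328655] [ 0.01343329 -1.32195117 -2.81078305]
wrist [[325.1922621    0.         277.75991766]
 [  0.         325.1922621  206.29497546]
 [  0.           0.           1.        ]] [ 0.12686729 -0.66742952  0.3836258 ] [-0.17563045 -0.23884899  1.84785673]
```

View pics/scene0.png

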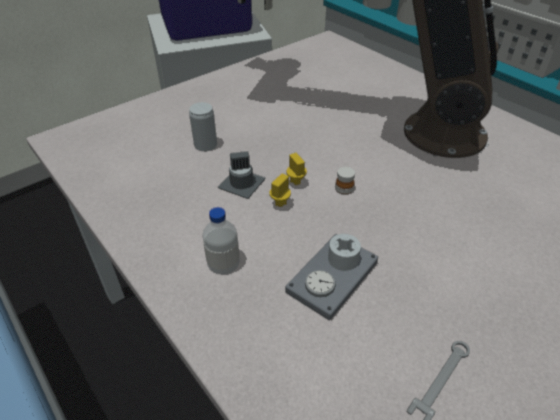

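View pics/side0.png

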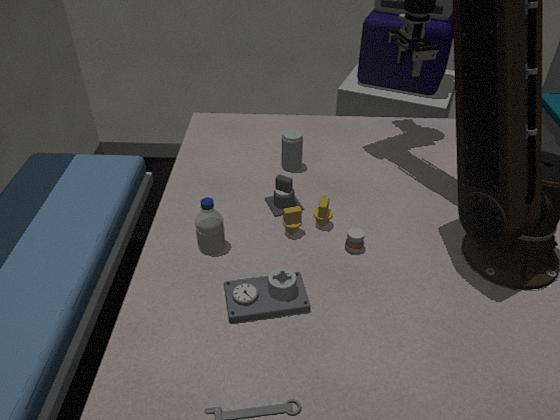

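Scene view: outlet at (345,247), gauge (320,283), probe in its cup at (240,165), two yellow decoys at (281,190) and (297,168), can (203,127), bottle (221,245), jar (345,180), spanner bottom right. The side view agrees: probe at (284,190), outlet at (283,280).

```bash
python3 - <<'E'
from h import *
for n,ws in (("scene",dict(probe=(225,148,258,188),outlet=(325,230,365,270),can=(190,102,217,150),sal=(203,208,240,270),y1=(270,172,292,208),y2=(286,150,308,186))),
             ("side",dict(probe=(272,172,298,205),outlet=(265,265,302,302),y1=(280,200,305,240),y2=(312,192,335,230)))):
    im=np.load(n+"0.npy",allow_pickle=True).item(); P=points(im)
    print(n,P[300,450] if n=="scene" else P[350,400])
    for k,(a,b,c,d) in ws.items():
        q=P[b:d,a:c].reshape(-1,3); q=q[np.isfinite(q).all(1)]; q=q[(q[:,2]>.03)&(q[:,2]<.2)]
        zt=np.percentile(q[:,2],99); t=q[q[:,2]>zt-.006]
        print(k,len(q),"top",zt.round(3),t.mean(0).round(4),"mid",((t.min(0)+t.max(0))/2).round(4),"all",((q.min(0)+q.max(0))/2).round(3))
        if k=="probe":
            (c,s,a)=cv2.minAreaRect((t[:,:2]*1000).astype(np.float32)); print(c,s,a)
E
```

```text
scene [0.47662903 0.36612246 0.00227115]
probe 622 top 0.096 [ 0.5894 -0.1867  0.0938] mid [ 0.5884 -0.1868  0.0937] all [ 0.588 -0.186  0.064]
(588.5265502929688, -187.91871643066406) (24.986787796020508, 45.961036682128906) 66.23628997802734
outlet 963 top 0.073 [0.5829 0.1696 0.0699] mid [0.5823 0.1682 0.0704] all [0.583 0.169 0.052]
can 920 top 0.123 [ 0.569  -0.3877  0.1204] mid [ 0.5694 -0.3889  0.1207] all [ 0.57  -0.386  0.077]
sal 1608 top 0.152 [0.772  0.0021 0.15  ] mid [0.7716 0.0009 0.1496] all [0.773 0.005 0.092]
y1 472 top 0.085 [ 0.5636 -0.0623  0.082 ] mid [ 0.5626 -0.0627  0.0819] all [ 0.541 -0.077  0.058]
y2 433 top 0.084 [ 0.4859 -0.0968  0.0818] mid [ 0.5067 -0.0918  0.0817] all [ 0.503 -0.092  0.058]
side [ 0.32530554  0.30279668 -0.00296934]
probe 467 top 0.095 [ 0.5853 -0.1848  0.0927] mid [ 0.5859 -0.1869  0.0934] all [ 0.585 -0.181  0.064]
(585.6556396484375, -186.5310516357422) (26.297452926635742, 44.78854751586914) 59.74233627319336
outlet 768 top 0.072 [0.58   0.1714 0.0691] mid [0.5797 0.1696 0.0698] all [0.579 0.17  0.052]
y1 399 top 0.084 [ 0.5608 -0.0616  0.0807] mid [ 0.5603 -0.0622  0.0809] all [ 0.566 -0.101  0.057]
y2 304 top 0.084 [ 0.4777 -0.0975  0.0809] mid [ 0.4769 -0.0999  0.082 ] all [ 0.477 -0.099  0.06 ]
```

```bash

python3 -m inch '[{"tx":-1,"ty":0.68},{"tx":-1,"ty":0.68},{"tx":-1,"ty":0.68},{"tx":-1,"ty":0.68},{"tx":-1,"ty":0.68},{"tx":-1,"ty":0.68},{"tx":-1,"ty":0.68},{"tx":-1,"ty":0.68}]' 1
python3 -m inch '[{"tx":-1,"ty":0.68},{"tx":-1,"ty":0.68},{"tx":-1,"ty":0.68},{"tx":-1,"ty":0.68},{"tx":-1,"ty":0.68},{"tx":-1,"ty":0.68},{"tx":-1,"ty":0.68},{"tx":-1,"ty":0.68}]'
python3 -m inch '[{"tx":-1,"ty":0.6},{"tx":-1,"ty":0.6},{"tx":-1,"ty":0.6},{"tx":-1,"ty":0.6},{"tx":-1,"ty":0.6},{"tx":-1,"ty":0.6},{"tx":-1,"ty":0.6},{"tx":-1,"ty":0.6}]'
python3 -m inch '[{"twist":1},{"twist":1},{"twist":1},{"twist":1},{"twist":1},{"twist":1},{"twist":1},{"twist":0.3}]'
python3 - <<'E'
from h import *
o=monitor.get_obs(); print(o["time"],o["eef_pos"],rot(o["ee_rot"]),o["joint_pos"])
im=imaging.get_image("wrist"); cv2.imwrite("pics/w1.png",im["frame"]); np.save("w1.npy",im,allow_pickle=True)
print(im["origin"],rot(im["attitude"])[:,2])
E
```

```text
0.15 [ 0.19144688 -0.6468971   0.22584499] [[-9.58897140e-01 -2.83753468e-01 -4.94885166e-04]
 [-2.83753866e-01  9.58896409e-01  1.19169785e-03]
 [ 1.36395210e-04  1.28314124e-03 -9.99999167e-01]] [-9.94919578e-01  3.59229506e-01  1.12937188e-02 -2.48690074e-04
 -1.22412954e+00 -2.88085560e-01]
[ 0.12687529 -0.66746524  0.38374755] [-0.24206859 -0.07350475  0.96747085]invalid input
invalid input
invalid input
invalid input
```

View pics/w1.png

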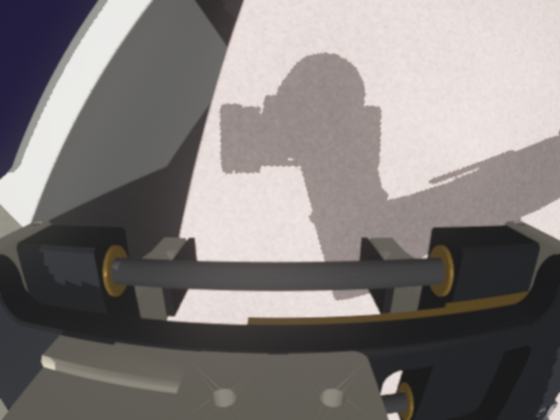

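The arm has not moved because the rows were refused. The picture shows only the fingers and the arm's shadow. Probably each row needs all four numbers.

```bash
python3 -m inch '[{"tx":-1,"ty":0.68,"tz":0,"twist":0},{"tx":-1,"ty":0.68,"tz":0,"twist":0}]'
```

```text
time: 0.37
eef_pos: [0.2217, -0.6097, 0.2257]
ee_rot: [0.447, -3.109, -0.002]
ft_force: [0.6, 0.1, 0.2]
finger_gap: 0.0876
gripper_force: 0.0
```

```bash

python3 -m inch '[{"tx":-1,"ty":0.68,"tz":0,"twist":0},{"tx":-1,"ty":0.68,"tz":0,"twist":0},{"tx":-1,"ty":0.68,"tz":0,"twist":0},{"tx":-1,"ty":0.68,"tz":0,"twist":0},{"tx":-1,"ty":0.68,"tz":0,"twist":0},{"tx":-1,"ty":0.68,"tz":0,"twist":0},{"tx":-1,"ty":0.68,"tz":0,"twist":0},{"tx":-1,"ty":0.68,"tz":0,"twist":0}]' | head -2
python3 -m inch '[{"tx":-1,"ty":0.68,"tz":0,"twist":0},{"tx":-1,"ty":0.68,"tz":0,"twist":0},{"tx":-1,"ty":0.68,"tz":0,"twist":0},{"tx":-1,"ty":0.68,"tz":0,"twist":0},{"tx":-1,"ty":0.68,"tz":0,"twist":0},{"tx":-1,"ty":0.68,"tz":0,"twist":0},{"tx":-1,"ty":0.68,"tz":0,"twist":0},{"tx":-1,"ty":0.68,"tz":0,"twist":0}]' | head -2
python3 -m inch '[{"tx":-1,"ty":0.6,"tz":0,"twist":0},{"tx":-1,"ty":0.6,"tz":0,"twist":0},{"tx":-1,"ty":0.6,"tz":0,"twist":0},{"tx":-1,"ty":0.6,"tz":0,"twist":0},{"tx":-1,"ty":0.6,"tz":0,"twist":0},{"tx":-1,"ty":0.6,"tz":0,"twist":0}]' | head -2
python3 -m inch '[{"tx":0,"ty":0,"tz":0,"twist":1},{"tx":0,"ty":0,"tz":0,"twist":1},{"tx":0,"ty":0,"tz":0,"twist":1},{"tx":0,"ty":0,"tz":0,"twist":1},{"tx":0,"ty":0,"tz":0,"twist":1},{"tx":0,"ty":0,"tz":0,"twist":1},{"tx":0,"ty":0,"tz":0,"twist":1},{"tx":0,"ty":0,"tz":0,"twist":0.3}]'
python3 - <<'E'
from h import *
im=imaging.get_image("wrist"); cv2.imwrite("pics/w2.png",im["frame"]); np.save("w2.npy",im,allow_pickle=True)
o=monitor.get_obs(); print(o["time"],o["eef_pos"],rot(o["ee_rot"]),o["joint_pos"])
print(im["origin"],rot(im["attitude"])[:,2])
E
```

```text
time: 1.03
eef_pos: [0.3453, -0.459, 0.2265]
time: 1.7
eef_pos: [0.4678, -0.3092, 0.2265]
time: 2.2
eef_pos: [0.5625, -0.2062, 0.2265]
time: 2.87
eef_pos: [0.5618, -0.2072, 0.2264]
ee_rot: [-0.751, -3.05, -0.0]
ft_force: [0.4, 0.6, 0.2]
finger_gap: 0.0877
gripper_force: 0.0
2.9167 [ 0.56177372 -0.20713678  0.22638358] [[-8.86320936e-01  4.63071365e-01 -3.30018560e-04]
 [ 4.63071351e-01  8.86320997e-01  1.22933356e-04]
 [ 3.49429296e-04 -4.38637334e-05 -9.99999938e-01]] [-2.72438220e-02  2.34674644e-01 -1.62819520e-01 -1.23511676e-04
 -1.17363541e+00 -2.02496209e+00]
[ 0.50213907 -0.17669589  0.3842993 ] [-0.22385986  0.11718217  0.96755109]
```

View pics/w2.png

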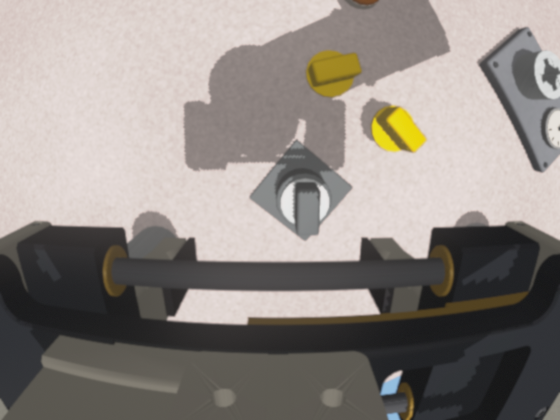

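The wrist view shows the probe's dark grip block at about (307,205) on its light flange, in the square cup base. The yellow decoys are at (335,72) and (400,130), the console is at top right. I'll measure block centre and yaw from the depth of its top face.

```bash
cat >> h.py <<'E'
def fpoints(im):
    K=im["camera_matrix"]; z=im["range_z"]; v,u=np.mgrid[:z.shape[0],:z.shape[1]]
    dx=(u-K[0,2])/K[0,0]; dy=(v-K[1,2])/K[1,1]; t=np.hypot(dx,dy)+1e-9
    s=np.tan(np.minimum(t,1.5))/t
    return np.stack([dx*s*z,-dy*s*z,-z],-1)@rot(im["attitude"]).T+im["origin"]
def rect(P,box,lo,hi):
    a,b,c,d=box; q=P[b:d,a:c]; m=((q[...,2]>lo)&(q[...,2]<hi)).astype(np.uint8)
    n,l,st,_=cv2.connectedComponentsWithStats(m); k=1+np.argmax(st[1:,4])
    t=q[l==k]; (c,s,an)=cv2.minAreaRect((t[:,:2]*1000).astype(np.float32))
    return len(t),np.round(t.mean(0),4),np.round(c,1),np.round(s,1),round(an if s[0]>s[1] else an+90,1)
def totool(o,dw):
    return rot(o["ee_rot"]).T@np.asarray(dw)/0.02
E
python3 - <<'E'
from h import *
im=np.load("w2.npy",allow_pickle=True).item(); P=fpoints(im)
print(P[60,180])
for lo,hi in((.086,.102),(.089,.1)): print("grip top",rect(P,(270,165,345,245),lo,hi))
print("flange",rect(P,(270,165,345,245),.044,.06))
print("console rim",rect(P,(510,40,560,110),.064,.078))
E
```

```text
[ 0.37560449 -0.24329333 -0.00098035]
grip top (1128, array([ 0.5866, -0.1897,  0.0933]), array([ 587.8, -189.8]), array([22.2, 45.6]), 152.8)
grip top (1111, array([ 0.5869, -0.1897,  0.0934]), array([ 587.8, -189.8]), array([22.2, 45.6]), 152.8)
flange (1301, array([ 0.5801, -0.1904,  0.0514]), array([ 584.8, -189.3]), array([59.4, 55.2]), 73.3)
console rim (923, array([0.5788, 0.16  , 0.0688]), array([578.6, 161.3]), array([54.1, 63. ]), 149.0)
```

```bash

python3 -m inch '[{"tx":-0.35,"ty":0.7,"tz":0,"twist":0},{"tx":-0.35,"ty":0.7,"tz":0,"twist":0},{"tx":0,"ty":0,"tz":1,"twist":0},{"tx":0,"ty":0,"tz":1,"twist":0},{"tx":0,"ty":0,"tz":1,"twist":0},{"tx":0,"ty":0,"tz":1,"twist":0}]'
python3 -m inch '[{"tx":0,"ty":0,"tz":1,"twist":0},{"tx":0,"ty":0,"tz":1,"twist":0},{"tx":0,"ty":0,"tz":1,"twist":0},{"tx":0,"ty":0,"tz":0.8,"twist":0},{"tx":0,"ty":0,"tz":0.5,"twist":0},{"tx":0,"ty":0,"tz":0,"twist":0}]'
```

```text
time: 3.42
eef_pos: [0.5881, -0.1879, 0.1455]
ee_rot: [0.739, 3.053, 0.0]
ft_force: [0.6, 0.4, 0.8]
finger_gap: 0.0877
gripper_force: 0.0
time: 3.92
eef_pos: [0.5864, -0.1881, 0.058]
ee_rot: [-0.739, -3.049, 0.001]
ft_force: [-0.3, -0.5, 0.0]
finger_gap: 0.088
gripper_force: 0.0
```

```bash

python3 -m inch '[{"tx":0,"ty":0,"tz":0,"twist":0},{"tx":0,"ty":0,"tz":0,"twist":0},{"tx":0,"ty":0,"tz":0,"twist":0},{"tx":0,"ty":0,"tz":0,"twist":0},{"tx":0,"ty":0,"tz":0,"twist":0},{"tx":0,"ty":0,"tz":0,"twist":0},{"tx":0,"ty":0,"tz":0,"twist":0},{"tx":0,"ty":0,"tz":0,"twist":0}]' 0 45
python3 -m inch '[{"tx":0,"ty":0,"tz":0,"twist":0},{"tx":0,"ty":0,"tz":0,"twist":0},{"tx":0,"ty":0,"tz":0,"twist":0},{"tx":0,"ty":0,"tz":0,"twist":0}]'
```

```text
time: 4.58
eef_pos: [0.5872, -0.1888, 0.0608]
ee_rot: [0.742, 3.052, 0.0]
ft_force: [-0.4, 0.4, 0.8]
finger_gap: 0.0396
gripper_force: 0.0
time: 4.92
eef_pos: [0.5872, -0.1888, 0.0605]
ee_rot: [-0.742, -3.053, 0.0]
ft_force: [0.6, 0.2, 0.1]
finger_gap: 0.0216
gripper_force: 45.0
```

```bash

python3 -m inch '[{"tx":0,"ty":0,"tz":-0.5,"twist":0},{"tx":0,"ty":0,"tz":-1,"twist":0},{"tx":0,"ty":0,"tz":-1,"twist":0},{"tx":0,"ty":0,"tz":-1,"twist":0},{"tx":0,"ty":0,"tz":-1,"twist":0},{"tx":0,"ty":0,"tz":-1,"twist":0},{"tx":0,"ty":0,"tz":-1,"twist":0},{"tx":0,"ty":0,"tz":0,"twist":0}]'
python3 -m inch '[{"tx":0.3,"ty":1,"tz":0,"twist":0},{"tx":0.3,"ty":1,"tz":0,"twist":0},{"tx":0.3,"ty":1,"tz":0,"twist":0},{"tx":0.3,"ty":1,"tz":0,"twist":0},{"tx":0.3,"ty":1,"tz":0,"twist":0},{"tx":0.3,"ty":1,"tz":0,"twist":0},{"tx":0.3,"ty":1,"tz":0,"twist":0},{"tx":0.3,"ty":1,"tz":0,"twist":0}]'
python3 -m inch '[{"tx":0.4,"ty":1,"tz":0,"twist":0},{"tx":0.4,"ty":1,"tz":0,"twist":0},{"tx":0.4,"ty":1,"tz":0,"twist":0},{"tx":0.4,"ty":1,"tz":0,"twist":0},{"tx":0.4,"ty":1,"tz":0,"twist":0},{"tx":0.4,"ty":1,"tz":0,"twist":0},{"tx":0.4,"ty":1,"tz":0,"twist":0},{"tx":0,"ty":0.7,"tz":0,"twist":0}]'
python3 -m inch '[{"tx":0,"ty":0,"tz":0,"twist":0},{"tx":0,"ty":0,"tz":0,"twist":0},{"tx":0,"ty":0,"tz":0,"twist":0}]'
python3 - <<'E'
from h import *
im=imaging.get_image("wrist"); np.save("w3.npy",im,allow_pickle=True)
o=monitor.get_obs(); print(o["time"],o["eef_pos"],rot(o["ee_rot"]),o["joint_pos"])
cv2.imwrite("pics/w3.png",im["frame"])
E
```

```text
time: 5.58
eef_pos: [0.5892, -0.1893, 0.1959]
ee_rot: [0.739, 3.046, 0.0]
ft_force: [0.3, 0.6, -0.4]
finger_gap: 0.0217
gripper_force: 45.0
time: 6.25
eef_pos: [0.6177, -0.0236, 0.1906]
ee_rot: [-0.742, -3.052, 0.0]
ft_force: [-0.4, -0.9, -1.4]
finger_gap: 0.0219
gripper_force: 45.0
time: 6.92
eef_pos: [0.6382, 0.1399, 0.1907]
ee_rot: [-0.74, -3.053, -0.0]
ft_force: [-0.2, -0.3, -1.3]
finger_gap: 0.0217
gripper_force: 45.0
time: 7.17
eef_pos: [0.6387, 0.1375, 0.1903]
ee_rot: [-0.742, -3.052, 0.001]
ft_force: [-0.1, -0.4, -2.5]
finger_gap: 0.022
gripper_force: 45.0
7.2167 [0.63864274 0.13721885 0.1904354 ] [[-8.88269096e-01  4.59323085e-01 -5.62888009e-04]
 [ 4.59323270e-01  8.88269142e-01 -2.55354150e-04]
 [ 3.82705993e-04 -4.85370761e-04 -9.99999809e-01]] [ 5.09626195e-01  3.46960703e-01 -8.97022473e-02 -5.70369990e-05
 -1.13474931e+00 -2.55763156e+00]
```

View pics/w3.png

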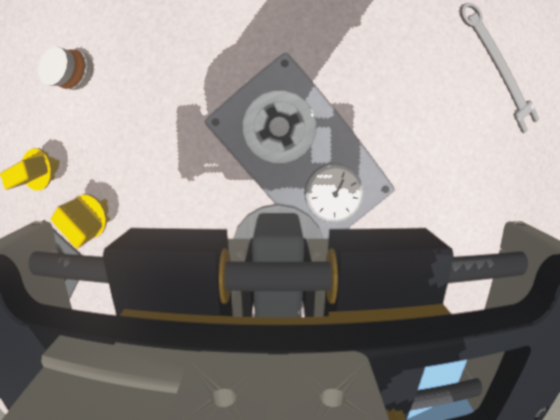

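The wrist view shows the outlet at about (279,126) with its four slots in a cross, the gauge at (333,192), and the held probe's block at (277,240) between the fingers with its flange edge at about (277,208).

```bash
cat >> h.py <<'E'
def outlet(im,box,h=.070):
    P=fpoints(im); a,b,c,d=box; q=P[b:d,a:c]
    m=((abs(q[...,2]-h)<.006)).astype(np.uint8)
    n,l,st,_=cv2.connectedComponentsWithStats(m); k=1+np.argmax(st[1:,4]); m=(l==k).astype(np.uint8)
    cs,_=cv2.findContours(m,cv2.RETR_CCOMP,cv2.CHAIN_APPROX_NONE)
    W=lambda c: fish(im,c.reshape(-1,2)+[a,b],h)[:,:2]
    cs=sorted(cs,key=cv2.contourArea)[::-1]
    w=W(cs[0]); (c0,r0)=cv2.minEnclosingCircle((w*1000).astype(np.float32)); el=cv2.fitEllipse((w*1000).astype(np.float32))
    hole=W(cs[1]); (c1,r1)=cv2.minEnclosingCircle((hole*1000).astype(np.float32))
    print("rim z",np.median(q[...,2][m>0]).round(4),"circle",np.round(c0,1),round(r0,1),"ellipse",np.round(el[0],1),np.round(el[1],1))
    v,u=np.nonzero(m); px=fish(im,np.stack([u+a,v+b],-1),h)[:,:2]
    ce=np.array(el[0])/1000
    dv=hole-ce; r=np.hypot(*dv.T); g=r>.0155; ang=np.arctan2(dv[:,1],dv[:,0])[g]
    M=cv2.moments((hole*1e5).astype(np.float32).reshape(-1,1,2)); print("hole circle",np.round(c1,1),round(r1,1),"hole centroid",M['m10']/M['m00']/100,M['m01']/M['m00']/100)
    print("slot yaw mod90",np.degrees(np.angle(np.exp(4j*ang).mean()))/4,abs(np.exp(4j*ang).mean()),g.sum())
    return ce
E
python3 - <<'E'
from h import *
im=np.load("w3.npy",allow_pickle=True).item()
outlet(im,(230,80,328,172))
P=fpoints(im)
print("block",rect(P,(240,200,320,330),.215,.235))
t=P[200:330,240:320].reshape(-1,3); print(np.percentile(t[:,2],[5,25,50,75,95]).round(3))
print("flange",rect(P,(220,195,335,245),.175,.192))
E
```

```text
rim z 0.0695 circle [581.8 167. ] 31.9 ellipse [581.5 167. ] [61.8 62.4]
hole circle [581.5 167.5] 21.2 hole centroid 581.790985958279 167.21924903941107
slot yaw mod90 -0.43678817022433375 0.5996282074328981 89
block (1641, array([0.6236, 0.1444, 0.2221]), array([625., 144.]), array([29.1, 13.7]), 62.4)
[0.025 0.204 0.223 0.272 0.285]
flange (1308, array([0.6242, 0.1442, 0.1837]), array([625.2, 143.9]), array([48. , 19.2]), 62.0)
```

```bash
cat >> h.py <<'E'
def rectify(im,c,h,half=.04,n=480,name=None):
    "nadir view about c on plane h; x right, y up, n px"
    K=im["camera_matrix"]; g=np.linspace(-half,half,n); X,Y=np.meshgrid(c[0]+g,c[1]-g)
    d=(np.stack([X,Y,np.full_like(X,h)],-1)-im["origin"])@rot(im["attitude"])
    t=np.arctan2(np.hypot(d[...,0],d[...,1]),-d[...,2]); s=t/np.hypot(d[...,0],d[...,1])
    o=cv2.remap(im["frame"],(K[0,2]+K[0,0]*d[...,0]*s).astype(np.float32),(K[1,2]-K[1,1]*d[...,1]*s).astype(np.float32),cv2.INTER_CUBIC)
    if name: cv2.imwrite(name,o)
    return o
E
python3 - <<'E'
from h import *
im=np.load("w3.npy",allow_pickle=True).item()
r=rectify(im,(.5817,.1671),.07,name="pics/r3.png"); g=cv2.cvtColor(r,6).astype(float)
# angular profile of darkness at 14..20mm
c=239.5; 
for rr in (15,17,19):
    a=np.radians(np.arange(0,360,1)); k=rr/80*480
    p=cv2.remap(g.astype(np.float32),(c+k*np.cos(a)).astype(np.float32)[None],(c-k*np.sin(a)).astype(np.float32)[None],1)[0]
    f=(p.max()-p); dk=p<(p.min()+p.max())/2
    print(rr,np.degrees(np.angle((f*np.exp(4j*a)).sum()))/4, np.degrees(a[np.nonzero(np.diff(dk.astype(int)))[0]]).round())
o=monitor.get_obs(); Rt=rot(o["ee_rot"]); P=fpoints(im)
for b,lo,hi,n in(((240,200,320,250),.217,.230,"block"),((220,195,335,245),.178,.19,"flange")):
    q=P[b[1]:b[3],b[0]:b[2]].reshape(-1,3); q=q[(q[:,2]>lo)&(q[:,2]<hi)]; l=(q-o["eef_pos"])@Rt
    print(n,np.percentile(l[:,0],[50,90,98,99.5]).round(4),np.percentile(l[:,1],[1,50,99]).round(4))
E
```

```text
15 -0.2965207690788827 [ 17.  72. 107. 162. 197. 251. 286. 342.]
17 -0.31273889294090146 [ 15.  74. 105. 164. 195. 253. 284. 344.]
19 -0.3725961983379918 [ 13.  75. 103. 165. 194. 254. 283. 345.]
block [0.0196 0.0215 0.0218 0.0219] [-0.0112 -0.0004  0.0101]
flange [0.016  0.0229 0.0241 0.0244] [-0.023  -0.0004  0.0222]
```

View pics/r3.png

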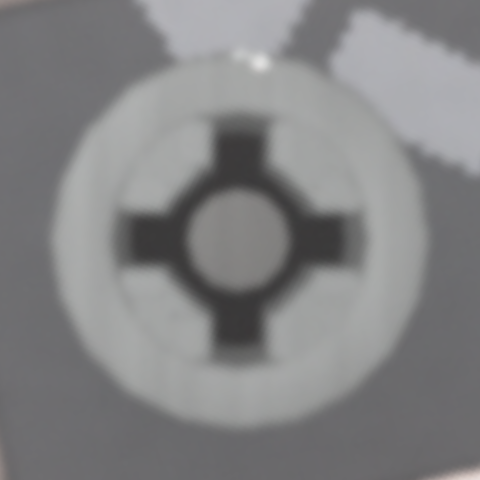

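Rectified view: slots run along world x and y, with yaw about -0.3°, and are centred at (240,240), which is (0.5817, 0.1671). The probe needs a world turn of +27°, so twist -4.5 units. I'll twist, then measure once more.

```bash

python3 -m inch '[{"tx":0,"ty":0,"tz":0,"twist":-1},{"tx":0,"ty":0,"tz":0,"twist":-1},{"tx":0,"ty":0,"tz":0,"twist":-1},{"tx":0,"ty":0,"tz":0,"twist":-1},{"tx":0,"ty":1,"tz":0,"twist":-0.5},{"tx":0,"ty":0.5,"tz":0,"twist":0},{"tx":0,"ty":0,"tz":0,"twist":0},{"tx":0,"ty":0,"tz":0,"twist":0}]'
cat >> h.py <<'E'
def aim(im,o,box,bb=(240,200,320,250),fb=(220,195,335,245)):
    Rt=rot(o["ee_rot"]); P=fpoints(im); z=o["eef_pos"][2]; print(o["time"],o["eef_pos"],"tool x yaw",np.degrees(np.arctan2(Rt[1,0],Rt[0,0])))
    ce=outlet(im,box); print("outlet rel TCP, tool mm",(Rt.T@(np.r_[ce,z]-o["eef_pos"])*1000).round(1))
    for b,dz,n in((bb,.033,"block"),(fb,-.007,"flange")):
        q=P[b[1]:b[3],b[0]:b[2]].reshape(-1,3); q=q[abs(q[:,2]-z-dz)<.006]; l=(q-o["eef_pos"])@Rt*1000
        print(n,np.percentile(l[:,0],[90,98,99.5]).round(1),np.percentile(l[:,1],[1,50,99]).round(1))
    r=rectify(im,ce,.07); g=cv2.cvtColor(r,6).astype(np.float32); a=np.radians(np.arange(360))
    for rr in(15,18):
        p=cv2.remap(g,(239.5+rr*6*np.cos(a)).astype(np.float32)[None],(239.5-rr*6*np.sin(a)).astype(np.float32)[None],1)[0]
        print("yaw",np.degrees(np.angle(((p.max()-p)*np.exp(4j*a)).sum()))/4)
    return P
E
python3 - <<'E'
from h import *
im=imaging.get_image("wrist"); np.save("w4.npy",im,allow_pickle=True)
o=monitor.get_obs(); print(o["joint_pos"]); K=im["camera_matrix"]
# predicted outlet pixel
d=rot(im["attitude"]).T@(np.array([.5817,.1671,.07])-im["origin"]); h=np.hypot(d[0],d[1]); t=np.arctan2(h,-d[2])
u=int(K[0,2]+K[0,0]*t*d[0]/h); v=int(K[1,2]-K[1,1]*t*d[1]/h); print(u,v)
aim(im,o,(max(u-48,0),max(v-46,0),u+48,v+46))
E
```

```text
time: 7.88
eef_pos: [0.6399, 0.1679, 0.1904]
ee_rot: [-0.011, -3.141, 0.0]
ft_force: [-0.0, 0.1, -0.8]
finger_gap: 0.0216
gripper_force: 45.0
[ 5.50371792e-01  3.59785006e-01 -7.03516566e-02  5.43019682e-06
 -1.14096624e+00 -2.12799890e+00]
277 133
7.9333 [0.63989079 0.16761542 0.19052215] tool x yaw 179.60875338432407
rim z 0.0695 circle [581.4 167.1] 31.8 ellipse [581.6 167. ] [62.  62.2]
hole circle [581.4 167.3] 21.1 hole centroid 581.5517345548485 167.125088962017
slot yaw mod90 -0.3172603203499526 0.5682490045966544 98
outlet rel TCP, tool mm [58.2 -1.   0. ]
block [21.8 22.1 22.2] [-11.5  -0.6   9.8]
flange [23.3 24.4 24.8] [-23.3  -0.6  22.1]
yaw -0.17608086202254078
yaw -0.22428463031059898
```

```bash

python3 -m inch '[{"tx":1,"ty":0,"tz":0,"twist":0},{"tx":1,"ty":-0.015,"tz":0,"twist":0},{"tx":0.96,"ty":0,"tz":0,"twist":0},{"tx":0,"ty":0,"tz":1,"twist":0},{"tx":0,"ty":0,"tz":1,"twist":0},{"tx":0,"ty":0,"tz":1,"twist":0},{"tx":0,"ty":0,"tz":0,"twist":0},{"tx":0,"ty":0,"tz":0,"twist":0}]'
python3 -c "
from h import *
o=monitor.get_obs();print(o['eef_pos'],'want .5805,.1673', totool(o,[.5805-o['eef_pos'][0],.1673-o['eef_pos'][1],0]))
for n in('scene','side'):
  im=imaging.get_image(n); cv2.imwrite('pics/%s5.png'%n,im['frame'])
  f=im['frame'][190:290,300:400] if n=='scene' else im['frame'][220:320,233:333]
  cv2.imwrite('pics/c_%s5.png'%n,cv2.resize(f,(400,400),interpolation=2))
a=np.hstack([cv2.imread('pics/c_%s5.png'%n) for n in('scene','side')]);cv2.imwrite('pics/c5.png',a)"
```

```text
time: 8.6
eef_pos: [0.5804, 0.167, 0.1301]
ee_rot: [-0.01, -3.14, 0.002]
ft_force: [0.2, -0.5, -1.9]
finger_gap: 0.0217
gripper_force: 45.0
[0.58037114 0.16703576 0.13011734] want .5805,.1673 [-6.35749563e-03  1.32534530e-02 -3.11724909e-05]
```

View pics/c5.png

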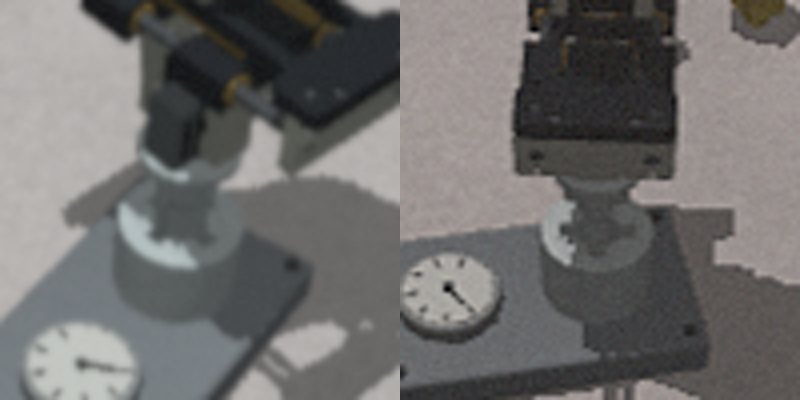

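The probe is centred over the collar in both views (about (180,215) left, (600,225) right). The nose is just above the rim, so I'll go down gently.

```bash

python3 -m inch '[{"tx":0,"ty":0.01,"tz":0.4,"twist":0},{"tx":0,"ty":0,"tz":0.3,"twist":0},{"tx":0,"ty":0,"tz":0.2,"twist":0},{"tx":0,"ty":0,"tz":0.2,"twist":0},{"tx":0,"ty":0,"tz":0,"twist":0},{"tx":0,"ty":0,"tz":0,"twist":0}]'
python3 -m inch '[{"tx":0,"ty":0,"tz":0.15,"twist":0},{"tx":0,"ty":0,"tz":0.15,"twist":0},{"tx":0,"ty":0,"tz":0,"twist":0},{"tx":0,"ty":0,"tz":0,"twist":0}]'
```

```text
time: 9.2
eef_pos: [0.5807, 0.1681, 0.1083]
ee_rot: [-0.008, -3.141, 0.001]
ft_force: [1.5, 0.0, -0.9]
finger_gap: 0.0218
gripper_force: 45.0
time: 9.53
eef_pos: [0.5808, 0.1681, 0.1024]
ee_rot: [-0.009, -3.141, 0.0]
ft_force: [0.4, -0.0, -1.4]
finger_gap: 0.0218
gripper_force: 45.0
```

```bash

python3 -m inch '[{"tx":0,"ty":0,"tz":0.2,"twist":0},{"tx":0,"ty":0,"tz":0.2,"twist":0},{"tx":0,"ty":0,"tz":0.2,"twist":0},{"tx":0,"ty":0,"tz":0,"twist":0},{"tx":0,"ty":0,"tz":0,"twist":0}]'
python3 -m inch '[{"tx":0,"ty":0,"tz":0.15,"twist":0},{"tx":0,"ty":0,"tz":0.15,"twist":0},{"tx":0,"ty":0,"tz":0.1,"twist":0},{"tx":0,"ty":0,"tz":0,"twist":0},{"tx":0,"ty":0,"tz":0,"twist":0}]'
```

```text
time: 9.95
eef_pos: [0.581, 0.1682, 0.0906]
ee_rot: [0.008, 3.141, -0.0]
ft_force: [-0.9, 0.2, 1.6]
finger_gap: 0.0219
gripper_force: 45.0
time: 10.37
eef_pos: [0.581, 0.1682, 0.0833]
ee_rot: [0.008, 3.141, 0.0]
ft_force: [-2.3, -0.3, 6.0]
finger_gap: 0.0217
gripper_force: 45.0
```

```bash

python3 -m inch '[{"tx":0,"ty":0,"tz":0.1,"twist":0},{"tx":0,"ty":0,"tz":0,"twist":0},{"tx":0,"ty":0,"tz":0,"twist":0},{"tx":0,"ty":0,"tz":0,"twist":0}]'
python3 -m inch '[{"tx":0,"ty":0,"tz":0.1,"twist":0},{"tx":0,"ty":0,"tz":0,"twist":0},{"tx":0,"ty":0,"tz":0,"twist":0},{"tx":0,"ty":0,"tz":0,"twist":0}]'
```

```text
time: 10.7
eef_pos: [0.5811, 0.1682, 0.0825]
ee_rot: [0.007, 3.14, 0.0]
ft_force: [-8.0, -0.0, 15.9]
finger_gap: 0.0218
gripper_force: 45.0
time: 11.03
eef_pos: [0.5811, 0.1682, 0.0824]
ee_rot: [0.007, 3.139, 0.001]
ft_force: [-12.2, -0.4, 30.8]
finger_gap: 0.0215
gripper_force: 45.0
```

```bash

python3 -m inch '[{"tx":0,"ty":0,"tz":0,"twist":0},{"tx":0,"ty":0,"tz":0,"twist":0},{"tx":0,"ty":0,"tz":0,"twist":0},{"tx":0,"ty":0,"tz":0,"twist":0},{"tx":0,"ty":0,"tz":0,"twist":0},{"tx":0,"ty":0,"tz":0,"twist":0}]'
python3 -c "
from h import *
l=[]
for n,(a,b) in dict(scene=(300,200),side=(220,230)).items():
  l.append(cv2.resize(imaging.get_image(n)['frame'][b:b+100,a:a+100],(400,400),interpolation=2))
cv2.imwrite('pics/c6.png',np.hstack(l));print(monitor.get_obs()['joint_vel'].round(4))"
```

```text
time: 11.53
eef_pos: [0.5811, 0.1683, 0.0824]
ee_rot: [0.007, 3.139, 0.001]
ft_force: [-13.5, -0.0, 31.4]
finger_gap: 0.0214
gripper_force: 45.0
[-0.0009  0.0009  0.0008  0.0003  0.0013  0.0014]
```

View pics/c6.png

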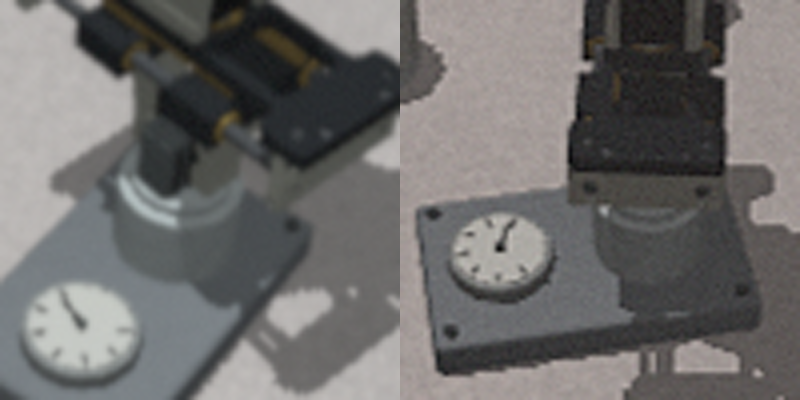

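The flange lies on the rim at about (180,190) in the left view. The gauge needle has swung round from (130,370) to (65,295), so the valve is open, and the arm is still.

```bash
python3 -c "
from plant import arm; print(arm.sign_off())"
```

```text
the job is handed in; nothing more can be done
None
```

I handed the job in with the probe fully home in the oxygen outlet: its flange is on the rim, the valve is pressed open, and the gripper is still holding it down at about 31 N; the judge's result was not shown.

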